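# Turn the parts carousel to the red tin

## Task

Turn the parts carousel by pushing gently with the fingertips against the black pegs on its rim until the red tin stands squarely in front, in line with the yellow pointer, and leave it at rest there. Turn it slowly; do not pinch, lift or touch any of the tins, which must ride round upright in their seats, do not grip the pegs, and leave the blue parts bin, the screwdriver and the spray can where they are.

Things in the scene. Friction and masses are not known exactly. Their poses are not given: they have to be found in the camera images.
- foot: fixed steel foot, a disc 200 mm in diameter, with a flat yellow pointer tongue 36 mm wide and 8 mm thick sticking out from under the turntable on the robot's side, its point about 238 mm from the axis. Origin on the work surface on the carousel's vertical axis; its -x axis runs along the middle of the pointer ('front'), z up. Its place varies, and its yaw by 20 degrees.
- turntable: grey painted disc, 270 mm diameter, 14 mm thick, on the foot; turns either way without stops about its vertical axis (friction about 0.15 N m, 1 to 2 N at a peg) and stays where it is left. Origin on the axis at the disc's underside, 22 mm above the work surface (top face at 36 mm); axes turn with it, z up. Four seats lie 70 mm from the axis on its +x, +y, -x, -y axes; a 30 mm stub is in the middle.
- peg0 (a point): top centre of one of four upright black pegs on the turntable, at 45 degrees from the turntable's +x axis, 120 mm from its axis, midway between two seats; 14 mm diameter, 32 mm tall, standing from 36 to 68 mm above the work surface. Turns with the turntable.
- peg1 (a point): top centre of one of four upright black pegs on the turntable, at 135 degrees from the turntable's +x axis, 120 mm from its axis, midway between two seats; 14 mm diameter, 32 mm tall, standing from 36 to 68 mm above the work surface. Turns with the turntable.
- peg2 (a point): top centre of one of four upright black pegs on the turntable, at 225 degrees from the turntable's +x axis, 120 mm from its axis, midway between two seats; 14 mm diameter, 32 mm tall, standing from 36 to 68 mm above the work surface. Turns with the turntable.
- peg3 (a point): top centre of one of four upright black pegs on the turntable, at 315 degrees from the turntable's +x axis, 120 mm from its axis, midway between two seats; 14 mm diameter, 32 mm tall, standing from 36 to 68 mm above the work surface. Turns with the turntable.
- red_tin: red tin, a plain red cylinder with a slightly wider red lid: 49 mm diameter, 48 mm tall, about 0.12 kg, loose, standing in one of the turntable's four seats (which one varies), inside a steel rim 8 mm high and 62 mm outside, 54 mm inside diameter. Origin at the centre of its underside, z up. The tin to bring to the front.
- blue_tin: blue tin, a plain blue cylinder with a slightly wider blue lid: 49 mm diameter, 48 mm tall, about 0.12 kg, loose, standing in one of the turntable's four seats (which one varies), inside a steel rim 8 mm high and 62 mm outside, 54 mm inside diameter. Origin at the centre of its underside, z up.
- white_tin: white tin, a plain white cylinder with a slightly wider white lid: 49 mm diameter, 48 mm tall, about 0.12 kg, loose, standing in one of the turntable's four seats (which one varies), inside a steel rim 8 mm high and 62 mm outside, 54 mm inside diameter. Origin at the centre of its underside, z up.
- green_tin: green tin, a plain green cylinder with a slightly wider green lid: 49 mm diameter, 48 mm tall, about 0.12 kg, loose, standing in one of the turntable's four seats (which one varies), inside a steel rim 8 mm high and 62 mm outside, 54 mm inside diameter. Origin at the centre of its underside, z up.
- parts_bin: open blue plastic bin, 150 x 100 x 60 mm (x, y, z), with nuts and bushes, 0.6 kg, loose, left of the carousel. Origin at the centre of its underside. Bystander.
- screwdriver: screwdriver lying on the work surface right of the carousel, about 200 mm long along its x axis, loose. Origin under its middle. Bystander.
- spray_can: upright spray can with an orange label, 52 mm diameter, 140 mm tall, 0.25 kg, loose, right of and behind the carousel. Origin at the centre of its underside. Bystander.
Things that resemble listed ones, but are neither listed nor needed, are in the scene too. Several things have the shape of the green_tin; the one meant has the colours described above.

How it is judged:
By the outcome, as a careful person would: the job done as asked, in the order asked, and still so for the second after the job is handed in, with the robot touching nothing.
It also fails if it takes over 45 s, if anything falls off the work surface, if the arm or the gripper's body presses on something with over 40 N, if the wrist force passes 120 N, or if a joint passes its speed limit or range.

## Robot

A 6-joint arm with a two-finger parallel gripper is mounted at the origin on the work surface. World frame = base frame: x ahead of the robot, y to its left, z up, the work surface at z = 0. Lengths are in m, angles in rad, forces in N, time in s.
With the tool pointing down it reaches from about 0.375 to 0.975 m from the base axis. Payload 3.8 kg.
Tool frame: the origin (TCP) lies on the centre line of the jaws, within the pads' length; the fingertips stand 14 mm ahead of it and the grasp point (between the pads) lies 5 mm behind it; z points along the fingers, y is the line along which they close (so a half turn about z gives the same grasp; the last joint's range is limited). The gripper opens to 85 mm and grips with 20 to 120 N. Pads are 22 mm wide; open, the fingers measure 114 mm over their backs; the gripper's body (76 mm by 85 mm) begins 54 mm behind the grasp point. The pads swing forward as they close: fully open they stand 13 mm farther back than shut.
Start: joints at [1.27, 0.264, 1.604, -0, 1.274, -0.037], TCP at [0.176, 0.652, 0.245] pointing down, gripper open.
Joint ranges: [-2.63, 2.63], [-0.94, 2.18], [0.31, 2.57], [-1.31, 4.45], [0, 2.66], [-2.55, 2.55]. Speed limits (rad/s): [2.57, 2.57, 3.14, 3.14, 3.14, 3.14].

## Interface

Orientations are given as a rotation vector (axis times angle).
In Python, from workcell import bot, eyes, spot_in gives the robot as it stands.
- The arm moves only by the tool carry_out, never from a script. Its argument "series" is text: rows parted by semicolons, each of 4 numbers parted by spaces: the shift along the world's x, y, z in m, then the turn about the world's z in degrees. In form: tx ty tz roll; .... A call has 1 to 20 rows; each row shifts and turns the commanded pose from where the row before left it; what a row does not reach is not made up. A row lasts 1/8 s, in which the tool goes at most 62.5 mm and 10.7 degrees, less where a joint would pass 70% of its speed; a pose out of reach is approached as far as the arm can. A call is refused whole if a number of a shift passes 0.0625 or a number of a turn 10.7, either way. A call with a gripper value outside its range is refused whole. "jaw" is the gripper command: -1 is shut, 1 is fully open, values between are in proportion, set as the call begins (left out, the last holds). The fingers move at their own pace and stop on an object; "grip_force" is the grip in N (left out, the last holds). Time passes only in rows, so rows that do not move let the fingers close. It gives the time, the measured TCP pose, the force, the opening and the grip force at its end, in the units of the state.
- bot.read_state(): the state, without advancing time (a new reading comes with each control period).
- eyes.read_camera(name): name is "side" or "top"; returns (picture, depth): 420x560x3 uint8, blue, green, red; 420x560 float32, m along the optical axis (not along the pixel's ray), 0 where there is no reading.
- eyes.get_calibration(name): a dict with "K" (3x3 intrinsics, pixels), "position" and "rotation" of the camera in the world. Camera axes: x right, y down, z forward; pixel columns grow to the right and rows downward; lengths in m; the calibration is good to about 2 mm. A picture is of the moment at which its call begins. get_calibration takes no time and is no camera call.
- bot.finish_job(): hands the job in; it is judged then, once.
Trained networks look in the newest picture that a camera, given by its name, has taken for a name from the list of things; names that differ only in an ending like _2 or _b are one class to them, and where a whole thing is asked for, a point or a joint stands for the part that bears it (a point fixed in the world has none). Each returns a list of dicts, best first, with "score" (0 to 1); they miss things now and then, are a little off and sometimes report something else, mostly with a low value. They report only what shows in the picture. A call takes as long as a camera call. They do not tell look-alikes from the thing itself.
- spot_in(camera, target): "rect" ([centre column, centre row, width, height] in pixels, round what is visible of it).
The state is a dict: "time": time; "q": joint angles; "joint_vel": joint speeds; "joint_torque": joint torques, N m; "tool_pos": TCP position; "tcp_rot": TCP orientation; "wrist_force": force on the tool from outside, world axes, zero at the start; "torque": the same for the moment, N m; "width": opening from 0.0 (shut) to 1.0 (fully open); "grip_force": force on a finger pad.
Only numpy, scipy, OpenCV 4.12 (cv2) and the standard library are available. Lean on these libraries where they do the work, as an engineer would, in place of code of your own. Each camera call takes 0.05 s, during which the arm holds its last target. There are 200 camera calls.

## Working session

There is one attempt and no reset: what is moved stays moved. The work goes in short steps, Python scripts to look and compute and a tool call to move; the robot and the scene stay as the last step left them, time stands still between calls to the robot, and variables do not carry over. Pictures are saved under pics/ and viewed, at most 10 in all, crops included, and the job is handed in when it is done.

Besides the shell and the picture viewer there is one more tool, called after "Request:" as name(argument=value, ...), one argument or row to a line, values as JSON. carry_out: Moves the arm, as the interface text tells. Its arguments: {"type":"object","properties":{"series":{"type":"string"},"jaw":{"type":"number"},"grip_force":{"type":"number"}},"required":["series"]}

```bash
mkdir -p pics
cat > h.py <<'E'
import numpy as np, cv2
from workcell import bot, eyes, spot_in
def snap(c,fn=None):
    p,d=eyes.read_camera(c)
    if fn: cv2.imwrite('pics/'+fn,p)
    return p,d
def cloud(c,d):
    k=eyes.get_calibration(c);K=np.array(k["K"]);R=np.array(k["rotation"]);t=np.array(k["position"])
    v,u=np.mgrid[:d.shape[0],:d.shape[1]]
    P=np.stack([(u-K[0,2])/K[0,0]*d,(v-K[1,2])/K[1,1]*d,d],-1)
    return P@R.T+t
E
python3 - <<'E'
from h import *
for c in("top","side"):
    p,d=snap(c,c+'1.png'); X=cloud(c,d); np.save(c+'X.npy',X)
    k=eyes.get_calibration(c); print(c,np.round(k["position"],3),np.round(k["K"][0],1))
    for n in("red_tin","green_tin","blue_tin","white_tin","peg0","foot"):
        for r in spot_in(c,n)[:4]:
            u,v=map(int,r["rect"][:2]); print(n,round(r["score"],2),np.round(r["rect"]),np.round(X[min(v,419),min(u,559)],3))
print(bot.read_state())
E
```

```text
Traceback (most recent call last):
  File "h.py", line 11, in cloud
    return P@R.T+t
           ~~~~~^~
ValueError: operands could not be broadcast together with shapes (420,560) (3,)
```

```bash
sed -i 's/R=np.array(k\["rotation"\])/R=cv2.Rodrigues(np.array(k["rotation"],float))[0]/' h.py
python3 - <<'E'
from h import *
for c in("top","side"):
    p,d=snap(c,c+'1.png'); X=cloud(c,d); np.save(c+'X.npy',X)
    k=eyes.get_calibration(c); print(c,np.round(k["position"],3),np.round(k["K"][0],1))
    for n in("red_tin","green_tin","blue_tin","white_tin","peg0","foot"):
        for r in spot_in(c,n)[:4]:
            u,v=map(int,r["rect"][:2]); print(n,round(r["score"],2),np.round(r["rect"]),np.round(X[min(v,419),min(u,559)],3))
print(bot.read_state())
E
```

```text
top [ 0.405 -0.027  1.149] [492.3   0.  286.7]
red_tin 0.84 [289. 226.  20.  25.] [ 0.484 -0.014  0.083]
green_tin 0.76 [331. 221.  21.  21.] [ 0.495 -0.105  0.083]
green_tin 0.72 [377. 316.  25.  22.] [ 0.292 -0.208  0.048]
green_tin 0.57 [463. 254.  31.  24.] [ 0.427 -0.401  0.046]
blue_tin 0.96 [289. 180.  19.  23.] [ 0.587 -0.016  0.082]
white_tin 0.94 [331. 175.  22.  24.] [ 0.596 -0.106  0.083]
peg0 0.73 [310. 203. 117. 118.] [ 0.536 -0.062  0.066]
foot 0.58 [304. 284.  18.  48.] [ 0.357 -0.05   0.008]
foot 0.55 [310. 204. 119. 120.] [ 0.536 -0.06   0.065]
foot 0.23 [287. 226.  22.  26.] [ 0.484 -0.01   0.085]
side [0.423 0.55  0.745] [383.8   0.  274.6]
red_tin 0.75 [289. 208.  25.  28.] [ 0.49  -0.002  0.081]
green_tin 0.97 [371. 172.  17.  26.] [ 0.301 -0.19   0.043]
green_tin 0.83 [331. 123.  18.  22.] [ 0.422 -0.381  0.035]
green_tin 0.61 [292. 175.  20.  28.] [ 0.498 -0.098  0.086]
blue_tin 0.96 [247. 204.  17.  30.] [0.585 0.008 0.082]
white_tin 0.81 [253. 174.  20.  32.] [ 0.589 -0.09   0.085]
peg0 0.81 [269. 200. 109.  87.] [ 0.545 -0.047  0.046]
foot 0.69 [269. 201. 111.  92.] [ 0.543 -0.049  0.036]
foot 0.66 [341. 220.  46.  22.] [ 0.364 -0.044  0.007]
{'time': 0.75, 'q': array([ 1.27011723e+00,  2.63825732e-01,  1.60392722e+00, -2.60331500e-05,
        1.27371789e+00, -3.69148028e-02]), 'joint_vel': array([-5.41826269e-04, -3.73636601e-05, -6.92704246e-04, -1.50455430e-04,
       -3.51390267e-04, -1.24737810e-04]), 'joint_torque': array([-2.31003331e-03, -5.14911318e+01, -3.67658365e+01, -2.69610955e-04,
        6.45551754e-04,  5.64823085e-05]), 'tool_pos': array([0.17601066, 0.65167456, 0.24536919]), 'tcp_rot': array([4.13102202e-01, 3.11426848e+00, 1.82046644e-04]), 'wrist_force': array([ 0.6192552 ,  0.26581694, -0.29833796]), 'torque': array([-0.00257251,  0.01242873,  0.03998861]), 'grip_force': 0.0, 'width': 1.0027590079035786}
```

View pics/top1.png

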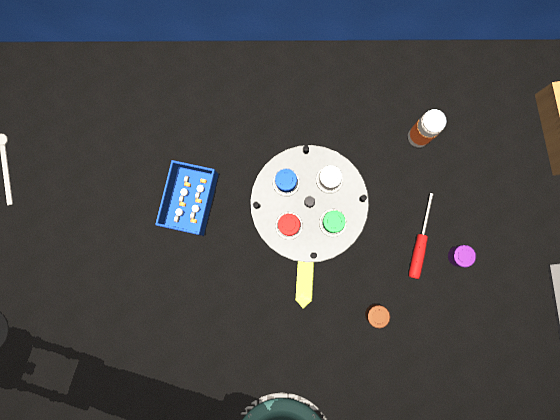

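View pics/side1.png

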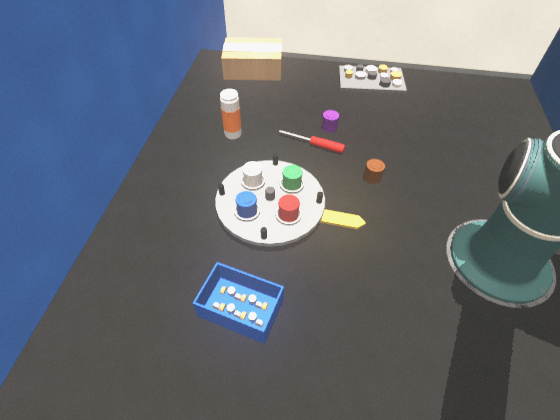

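```bash
cat >> h.py <<'E'
def measure(p,d,X,c0=(.536,-.062)):
    h=cv2.cvtColor(p,cv2.COLOR_BGR2HSV).astype(int); H,S,V=h[...,0],h[...,1],h[...,2]
    x,y,z=X[...,0],X[...,1],X[...,2]; ok=d>0
    r=np.hypot(x-c0[0],y-c0[1])
    o={}
    m=ok&(abs(z-.036)<.006)&(r<.16)&(S<60)&(V>120)
    cn=max(cv2.findContours(m.astype(np.uint8),0,1)[0],key=len)[:,0]
    P=X[cn[:,1],cn[:,0],:2]; A=np.c_[P,np.ones(len(P))]
    for _ in range(4):
        s=np.linalg.lstsq(A,(A[:,:2]**2).sum(1),rcond=None)[0]; c=s[:2]/2; R=np.sqrt(s[2]+c@c)
        e=abs(np.linalg.norm(A[:,:2]-c,axis=1)-R); A=A[e<max(.002,1.5*e.mean())]
    o['axis']=np.r_[c,R]
    m=ok&(H>20)&(H<35)&(S>100)&(V>120)&(z<.02)&(r<.27)
    P=X[m][:,:2]; mu=P.mean(0)
    o['pt']=mu; w=np.linalg.svd(P-mu)[2][0] if len(P)>5 else c*0; w=w*np.sign(w@(mu-c)); o['front']=np.degrees(np.r_[np.arctan2(*(mu-c)[::-1]),np.arctan2(w[1],w[0])])%360
    m=ok&(S>120)&((H<6)|(H>174))&(z>.075)&(z<.095)&(r<.12)
    q=np.median(X[m],0);q[:2]=(X[m].min(0)+X[m].max(0))[:2]/2; o['red']=np.r_[q,len(X[m]),np.degrees(np.arctan2(*(q[:2]-c)[::-1]))%360]
    m=(ok&(V<70)&(r>.1)&(r<.132)&(z>.055)&(z<.08)).astype(np.uint8)
    n,l,st,_=cv2.connectedComponentsWithStats(m)
    for i in range(1,n):
        if st[i,4]>5:
            q=X[l==i].mean(0); o['peg%d'%i]=np.r_[q,st[i,4],np.linalg.norm(q[:2]-c),np.degrees(np.arctan2(*(q[:2]-c)[::-1]))%360]
    return o
E
python3 - <<'E'
from h import *
np.set_printoptions(suppress=True,precision=4)
for c in("top","side"):
    p,d=snap(c); X=cloud(c,d)
    for k,v in measure(p,d,X).items(): print(c,k,v)
    for n in("parts_bin","screwdriver","spray_can"):
        r=spot_in(c,n)[0]["rect"]; print(n,np.round(r),X[int(r[1]),int(r[0])])
    if c=="top": cv2.imwrite('pics/crop1.png',cv2.resize(p[130:320,230:400],None,fx=3,fy=3))
E
```

```text
top axis [ 0.5417 -0.0607  0.1329]
top pt [0.3986 0.0018]
top front [156.4049 228.7434]
top red [  0.4881  -0.0151   0.0827 366.     139.5275]
top peg1 [ 0.6608 -0.0536  0.0639 18.      0.1194  3.4443]
top peg2 [  0.5485  -0.1795   0.0636  17.       0.1189 273.32  ]
top peg3 [ 0.5331  0.0578  0.066  14.      0.1189 94.1089]
top peg4 [  0.4217  -0.0701   0.0653  14.       0.1204 184.4675]
parts_bin [187. 197.  64.  76.] [0.5605 0.2254 0.0009]
screwdriver [418. 236.  21.  84.] [ 0.4661 -0.3091  0.0138]
spray_can [426. 128.  34.  41.] [ 0.6906 -0.3046  0.1296]
side axis [ 0.5426 -0.0579  0.1322]
side pt [ 0.3629 -0.0405]
side front [174.4696 224.6792]
side red [  0.4901  -0.0135   0.0834 291.     139.7813]
parts_bin [239. 303.  92.  80.] [0.5586 0.2096 0.0032]
screwdriver [319. 146.  52.  17.] [ 0.4474 -0.3018  0.0137]
spray_can [251. 174.  20.  30.] [ 0.5957 -0.0845  0.0854]
```

View pics/crop1.png

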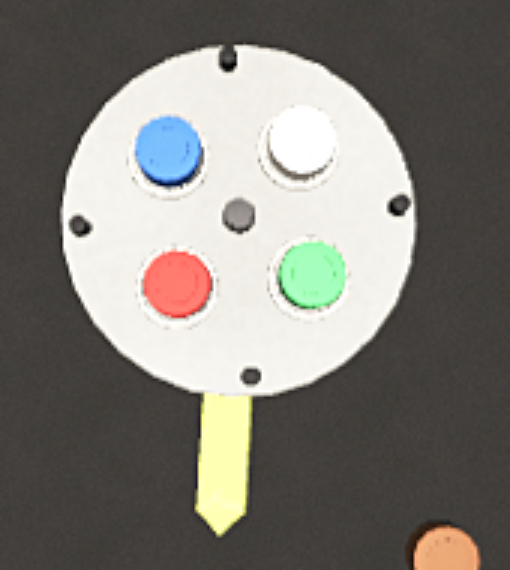

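The crop shows the red tin at (289,225) in the top view. It is the only red one: the orange (378,316) and purple (464,256) look-alikes stand off the carousel, and the pale green tin is at (333,221). The front peg is at (314,255), just right of the pointer. I'll refine the pointer's direction next.

```bash
python3 - <<'E'
s=open('h.py').read()
s=s.replace("    P=X[m][:,:2]; mu=P.mean(0)\n","    n,l,st,_=cv2.connectedComponentsWithStats(m.astype(np.uint8)); m=l==1+np.argmax(st[1:,4])\n    P=X[m][:,:2]; mu=P.mean(0)\n")
open('h.py','w').write(s)
E
python3 - <<'E'
from h import *
np.set_printoptions(suppress=True,precision=4)
for c in("top","side"):
    p,d=snap(c); X=cloud(c,d)
    for k,v in measure(p,d,X).items(): print(c,k,v)
E
```

```text
top axis [ 0.5416 -0.0608  0.1329]
top pt [ 0.3443 -0.0595]
top front [179.6467 161.3275]
top red [  0.4882  -0.0151   0.0826 364.     139.478 ]
top peg1 [ 0.6609 -0.0533  0.0648 16.      0.1195  3.5534]
top peg2 [  0.5482  -0.1791   0.0632  17.       0.1186 273.1756]
top peg3 [ 0.5329  0.0577  0.0647 15.      0.1188 94.2214]
top peg4 [  0.4217  -0.0701   0.0656  14.       0.1204 184.4601]
side axis [ 0.5425 -0.0576  0.132 ]
side pt [ 0.3546 -0.0488]
side front [177.3189 169.9868]
side red [  0.4896  -0.0138   0.0835 291.     140.3723]
```

Request:
carry_out(
  series="0.04 -0.05 0 0; 0.05 -0.05 0 0; 0.05 -0.05 0 -5; 0.05 -0.05 0 -5; 0.04 -0.05 0 -5; 0.03 -0.05 0 -5; 0 -0.05 0 -5; 0 -0.05 0 -5; 0 -0.05 0 -5; 0 -0.05 0 -5; 0 -0.05 0 -5; 0 -0.05 0 -5; -0.01 -0.05 0 -4; -0.01 -0.03 0 0; 0 0 0 0; 0 0 0 0",
  jaw=-1,
  grip_force=20,
)

```text
time: 3.25
tool_pos: [0.3969, -0.0083, 0.2455]
tcp_rot: [1.783, 2.586, 0.001]
wrist_force: [-0.5, 0.1, -0.3]
width: -0.001
grip_force: 0.0
```

```bash
cat > pt.py <<'E'
from h import *
np.set_printoptions(suppress=True,precision=4)
c=np.array([.5415,-.0600])
for n in("top","side"):
    p,d=snap(n,n+'p.png'); k=eyes.get_calibration(n);K=np.array(k["K"]);R=cv2.Rodrigues(np.array(k["rotation"],float))[0];t=np.array(k["position"])
    h=cv2.cvtColor(p,cv2.COLOR_BGR2HSV).astype(int)
    v,u=np.mgrid[:420,:560]; D=np.stack([(u-K[0,2])/K[0,0],(v-K[1,2])/K[1,1],np.ones(u.shape)],-1)@R.T
    X=t+D*((.008-t[2])/D[...,2])[...,None]   # plane of pointer top
    m=(h[...,0]>18)&(h[...,0]<38)&(h[...,1]>50)&(h[...,2]>110)
    r=np.linalg.norm(X[...,:2]-c,axis=-1); m&=(r<.25)&(r>.135)&(X[...,0]<c[0])
    N,l,st,_=cv2.connectedComponentsWithStats(m.astype(np.uint8)); m=l==1+np.argmax(st[1:,4])
    P=X[m][:,:2]; rr=c[0]-P[:,0]
    B=[]
    for a in np.arange(.14,.22,.008):
        s=P[(rr>=a)&(rr<a+.008)]
        if len(s): B.append([s[:,0].mean(),(s[:,1].min()+s[:,1].max())/2,np.ptp(s[:,1])])
    B=np.array(B); f=np.polyfit(B[:,0],B[:,1],1); tip=P[np.argmax(np.linalg.norm(P-c,axis=1))]
    print(n,m.sum(),'slope front',180-np.degrees(np.arctan(-f[0])),'line y at axis',np.polyval(f,c[0]),'tip',tip,np.linalg.norm(tip-c),'widths',B[:,2], 'mids',B[:,1])
    print('via mid',np.degrees(np.arctan2(*(B[:,:2].mean(0)-c)[::-1])))
E
python3 pt.py
```

```text
top 2 slope front 170.94403824091756 line y at axis -0.14085052076851703 tip [ 0.3411 -0.1091] 0.20633506686334577 widths [0.] mids [-0.1091]
via mid -166.16329430436036
side 585 slope front 175.6007125946436 line y at axis -0.061390085110219095 tip [ 0.3062 -0.0418] 0.236034570891438 widths [0.0444 0.0451 0.0423 0.045  0.0444 0.0444 0.0452 0.0442 0.0468 0.0445] mids [-0.0506 -0.0492 -0.0491 -0.0486 -0.0474 -0.0483 -0.0468 -0.0454 -0.0454
 -0.0447]
via mid 176.04088214832365pt.py:17: RankWarning: Polyfit may be poorly conditioned
  B=np.array(B); f=np.polyfit(B[:,0],B[:,1],1); tip=P[np.argmax(np.linalg.norm(P-c,axis=1))]
```

View pics/sidep.png

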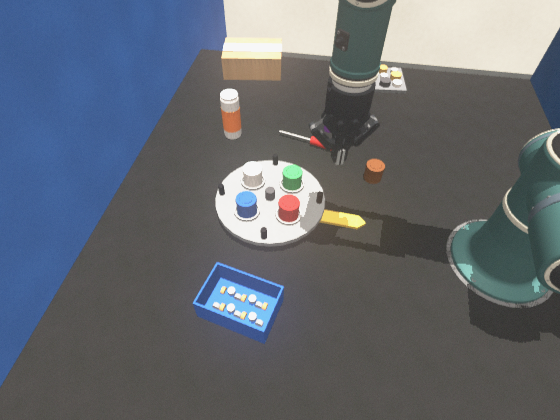

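```bash
sed -e 's/p,d=snap(n,.*png.); k=/p=cv2.imread("pics\/"+n+"1.png"); k=/' pt.py > pt1.py; python3 pt1.py
```

```text
top 724 slope front 176.3740893225094 line y at axis -0.06177505780714547 tip [ 0.3029 -0.0452] 0.23904118871162913 widths [0.0367 0.0367 0.0367 0.0389 0.0366 0.0366 0.0365 0.0365 0.0387 0.0364] mids [-0.0523 -0.0523 -0.0523 -0.0511 -0.0499 -0.0499 -0.0499 -0.0499 -0.0487
 -0.0475]
via mid 176.93745163921506
side 605 slope front 176.52389127753975 line y at axis -0.05859573180889118 tip [ 0.3062 -0.0418] 0.236034570891438 widths [0.0474 0.0455 0.0473 0.0472 0.0472 0.0471 0.0452 0.0474 0.0468 0.0468] mids [-0.0499 -0.0494 -0.0489 -0.0479 -0.0484 -0.0474 -0.0468 -0.0466 -0.0454
 -0.0458]
via mid 176.07874672661055
```

Request:
carry_out(
  series="0.015 -0.015 -0.045 0; 0 0 -0.05 0; 0 0 -0.04 0; 0 0 0 0; 0 0 0 0",
)

```text
time: 3.98
tool_pos: [0.4129, -0.0231, 0.1116]
tcp_rot: [1.78, 2.587, 0.001]
wrist_force: [0.4, -0.2, 0.6]
width: 0.002
grip_force: 0.0
```

Request:
carry_out(
  series="0 0 -0.03 0; 0 0 -0.021 0; 0 0 0 0; 0 -0.006 0 0; -0.001 -0.006 0 0; -0.001 -0.005 0 0; 0 -0.005 0 0; 0 -0.002 0 0; 0 -0.002 0 0; 0 -0.002 0 0",
)

```text
time: 5.22
tool_pos: [0.4096, -0.0516, 0.0592]
tcp_rot: [-1.782, -2.587, 0.0]
wrist_force: [-0.1, -0.4, -0.3]
width: 0.001
grip_force: 0.0
```

Request:
carry_out(
  series="0 -0.003 0 0.6; 0 -0.003 0 0.6; 0 -0.003 0 0.6; 0 -0.003 0 0.6; 0 -0.003 0 0.6; 0 -0.003 0 0.6; 0.0003 -0.003 0 0.6; 0.0004 -0.003 0 0.6; 0.0004 -0.003 0 0.6; 0.0005 -0.003 0 0.6; 0.0006 -0.003 0 0.6; 0.0007 -0.003 0 0.6",
)

```text
time: 6.72
tool_pos: [0.4126, -0.0877, 0.0593]
tcp_rot: [-1.615, -2.695, 0.0]
wrist_force: [0.0, 0.6, 1.2]
width: -0.004
grip_force: 0.5
```

```bash
cat > m.py <<'E'
from h import *
import sys
np.set_printoptions(suppress=True,precision=4)
for c in("top","side"):
    p,d=snap(c,c+sys.argv[1]+'.png'); X=cloud(c,d)
    for k,v in measure(p,d,X).items():
        if k[:3]in('red','peg','axi'): print(c,k,v)
E
python3 m.py 2
```

```text
top axis [ 0.5423 -0.0606  0.1326]
top red [  0.4796  -0.0281   0.0825 248.     152.6308]
top peg1 [ 0.6542 -0.0247  0.063  15.      0.1175 17.8121]
top peg5 [  0.5065   0.0515   0.0648   6.       0.1177 107.7585]
side axis [ 0.5442 -0.0535  0.129 ]
side red [  0.4799  -0.0284   0.0835 288.     158.6561]
```

View pics/side2.png

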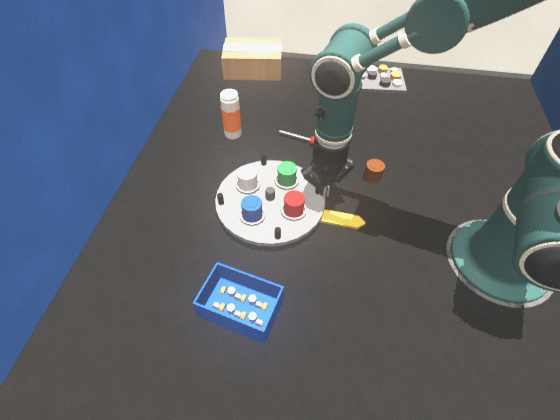

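Request:
carry_out(
  series="0.0006 -0.0028 0 0.6; 0.0007 -0.0028 0 0.6; 0.0008 -0.0028 0 0.6; 0.0009 -0.0028 0 0.6; 0.001 -0.0028 0 0.6; 0.001 -0.0028 0 0.6; 0.0011 -0.0028 0 0.6; 0.0012 -0.0028 0 0.6; 0.0013 -0.0028 0 0.6; 0.0013 -0.0027 0 0.6; 0.0014 -0.0027 0 0.6; 0.0014 -0.0026 0 0.6; 0.0014 -0.0025 0 0.6; 0.0012 -0.0018 0 0.6; 0.0005 -0.0008 0 0; 0 0 0 0",
)

```text
time: 8.82
tool_pos: [0.4284, -0.126, 0.0593]
tcp_rot: [1.414, 2.805, -0.0]
wrist_force: [-0.6, 0.5, 0.1]
width: 0.002
grip_force: 0.3
```

```bash
python3 m.py 3
```

```text
top axis [ 0.5422 -0.0602  0.1324]
top red [  0.4719  -0.0519   0.0827 372.     173.2805]
top peg1 [ 0.6352  0.0111  0.064  14.      0.1172 37.4757]
top peg2 [  0.6123  -0.1559   0.066   15.       0.1186 306.2481]
top peg3 [  0.4688   0.0335   0.0638  12.       0.119  128.0622]
side axis [ 0.5432 -0.0581  0.1325]
side red [  0.4736  -0.0503   0.0836 282.     173.5893]
```

Request:
carry_out(
  series="0.0009 -0.0015 0 0.5; 0.0009 -0.0015 0 0.5; 0.0009 -0.0015 0 0.5; 0.0008 -0.0013 0 0.5; 0.0006 -0.001 0 0.5; 0.0005 -0.0007 0 0.5; 0.0003 -0.0005 0 0; 0 0 0 0; 0 0 0 0",
)

```text
time: 10.05
tool_pos: [0.4334, -0.1339, 0.0593]
tcp_rot: [1.34, 2.841, -0.0]
wrist_force: [0.3, 0.8, -0.2]
width: 0.001
grip_force: 0.3
```

```bash
python3 m.py 4
```

```text
top axis [ 0.5421 -0.0603  0.1326]
top red [  0.4709  -0.0563   0.0828 368.     176.774 ]
top peg1 [ 0.6306  0.0172  0.0642 14.      0.1176 41.2126]
top peg2 [  0.6192  -0.1506   0.0647  14.       0.1188 310.4932]
top peg4 [  0.4611   0.0258   0.0644   9.       0.1182 133.2468]
side axis [ 0.5431 -0.0587  0.1328]
side red [  0.4731  -0.0548   0.0834 281.     176.8373]
```

Request:
carry_out(
  series="-0.002 0.002 0 0; -0.005 0.005 0 0; -0.01 0.005 0 0; -0.005 0 0.01 0; 0 0 0.04 0; 0 0 0.05 0; 0 0 0.05 0; 0 0.05 0.03 0; 0 0.05 0 0; 0 0.05 0 0; 0.01 0.05 0 0; 0.01 0.05 0 0; 0 0.05 0 0; 0 0.05 0 0; 0 0.04 0 0; 0 0 0 0; 0 0 0 0",
)

```text
time: 12.28
tool_pos: [0.431, 0.2676, 0.2395]
tcp_rot: [1.339, 2.841, -0.001]
wrist_force: [0.4, -0.5, 0.2]
width: 0.001
grip_force: 0.0
```

```bash
python3 m.py 5; sed 's/1.png/5.png/' pt1.py | python3 -; python3 -c "
import cv2;p=cv2.imread('pics/top5.png');cv2.imwrite('pics/crop5.png',cv2.resize(p[130:320,230:400],None,fx=3,fy=3))"
```

```text
top axis [ 0.5418 -0.0607  0.1329]
top red [  0.471   -0.0563   0.0828 372.     176.4413]
top peg1 [ 0.6305  0.0174  0.0636 16.      0.1182 41.3798]
top peg2 [  0.6189  -0.1506   0.0648  15.       0.1184 310.6258]
top peg3 [  0.4614   0.0277   0.0656  15.       0.1195 132.2686]
top peg4 [  0.4507  -0.1399   0.0646  14.       0.1207 221.0237]
top 725 slope front 176.37409654987297 line y at axis -0.0617750374214992 tip [ 0.3029 -0.0452] 0.23904118871162913 widths [0.0367 0.0367 0.0367 0.0389 0.0366 0.0366 0.0365 0.0365 0.0387 0.0364] mids [-0.0523 -0.0523 -0.0523 -0.0511 -0.0499 -0.0499 -0.0499 -0.0499 -0.0487
 -0.0475]
via mid 176.9374522826834
side 321 slope front 182.41996109180016 line y at axis -0.03747210910394314 tip [ 0.3062 -0.0418] 0.236034570891438 widths [0.0313 0.0449 0.0452 0.0469 0.0468 0.0468] mids [-0.0412 -0.0485 -0.0468 -0.0468 -0.0454 -0.0458]
via mid 175.85981189595003
  return _methods._mean(a, axis=axis, dtype=dtype,
  ret = um.true_divide(
Traceback (most recent call last):
  File "m.py", line 6, in <module>
    for k,v in measure(p,d,X).items():
               ~~~~~~~^^^^^^^
  File "h.py", line 29, in measure
    q=np.median(X[m],0);q[:2]=(X[m].min(0)+X[m].max(0))[:2]/2; o['red']=np.r_[q,len(X[m]),np.degrees(np.arctan2(*(q[:2]-c)[::-1]))%360]
                               ~~~~~~~~^^^
ValueError: zero-size array to reduction operation minimum which has no identity
```

View pics/crop5.png

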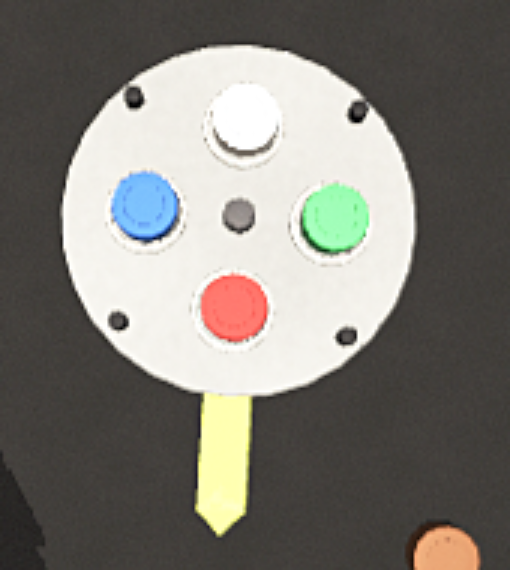

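The red tin (crop pixel 234,307) is in line with the pointer: its seat is at about 176.3° and the pointer at about 176.5°. All four tins stand in their seats and the arm is clear, so I'm handing in.

```bash
python3 -c "
from workcell import bot
print(bot.finish_job())"
```

```text
the job is handed in; nothing more can be done
None
```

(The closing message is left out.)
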